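# Turn the drum mixer's wheel by its spokes until the valve stem is up

## Robot

A 6-joint arm with a two-finger parallel gripper is mounted at the origin on a cart in front of the work surface, level with it; the furniture and walls round the work are solid. World frame = base frame: x ahead of the robot, y to its left, z up, the work surface at z = 0. Lengths are in m, angles in degrees, forces in N, time in s.
With the tool pointing down it reaches from about 0.4 to 0.825 m from the base axis. Payload 7 kg.
Tool frame: the origin (TCP) lies at the centre of the arm's flange, where the gripper is bolted on; the fingertips stand 178 mm ahead of it and the grasp point (between the pads) lies 159 mm ahead of it (tip_reach is the distance from the TCP to the fingertips, in m); z points along the fingers, y is the line along which they close (so a half turn about z gives the same grasp; the last joint's range is limited). The gripper opens to 88 mm and grips with 3 to 60 N. Pads are 19 mm wide; open, the fingers measure 130 mm over their backs; the gripper's body (78 mm by 193 mm) begins 47 mm behind the grasp point.
Start: joints at [93.799, 20.546, 0.682, 0, -70.136, -16.507], TCP at [0.149, 0.658, 0.405] pointing down, gripper open.
Joint ranges: [-176.03, 176.03], [-82.01, 121.73], [-58.28, 71.71], [-173.87, 95.51], [-174.79, -0.11], [-173.66, 173.66]. Speed limits (degrees/s): [136.94, 136.94, 172.46, 180, 180, 180].

## Interface

Orientations are given as [roll, pitch, yaw] about the fixed x, y, z axes, in that order (R = Rz(yaw) Ry(pitch) Rx(roll)).
In Python, from plant import * gives the robot as it stands.
- The arm moves only by the shell command python3 -m handwheel 'ROWS'. ROWS is JSON, a list of rows, each a list of 7 numbers: the opening, from -1 (shut) to 1 (fully open), then the shift along the tool's x, y, z as a fraction of full scale, then the turn, a rotation vector about the tool's x, y, z as a fraction of full scale. A call has 1 to 5 rows; each row shifts and turns the commanded pose from where the row before left it, along the tool's axes as they then stand; what a row does not reach is not made up. Full scale, the value 1, is 0.025 m for a shift and 6 degrees for a turn. A row lasts 1/8 s, in which the tool goes at most 62.5 mm and 10.7 degrees, less where a joint would pass 70% of its speed; a pose out of reach is approached as far as the arm can. A call with a number of a shift or a turn outside -1 to 1 is refused whole. A call with a gripper value outside its range is refused whole. The fingers move at their own pace and stop on an object; the grip force is fixed at half the most. Time passes only in rows, so rows that do not move let the fingers close. It gives the time, the measured TCP pose, the force, the opening and the grip force at its end, in the units of the state.
- get_obs(): the state, without advancing time (a new reading comes with each control period).
- snapshot(name): name is "scene" or "top" or "wrist"; returns a dict with "color" (420x560x3 uint8, red, green, blue), "fx", "fy", "cx", "cy" (pixels), "R" (3x3) and "t" (3): a world point X has camera coordinates R X + t; the wrist camera has in their place "tool_from_camera" (4x4, takes a point from camera to tool coordinates, whose origin is the TCP and whose axes are the flange's). Camera axes: x right, y down, z forward; pixel columns grow to the right and rows downward; lengths in m; the calibration is good to about 2 mm. A picture is of the moment at which its call begins: read the wrist's pose just before it. There is no depth.
- close_job(): hands the job in; it is judged then, once.
The state is a dict: "clock": time; "joint_pos": joint angles; "qvel": joint speeds; "tau": joint torques, N m; "tool_pos": TCP position; "orientation": TCP orientation; "force": force on the tool from outside, world axes, zero at the start; "moment": the same for the moment, N m; "opening": finger opening in m; "gripper_force": force on a finger pad.
Only numpy, scipy, OpenCV 4.12 (cv2) and the standard library are available. Lean on these libraries where they do the work, as an engineer would, in place of code of your own. Each camera call takes 0.05 s, during which the arm holds its last target. There are 200 camera calls.

## Task

Turn the drum mixer's spoked wheel, pushing one spoke after another with the fingertips, until its valve stem points straight up, ready for venting, and leave it standing still. Turn it gently (either way round) rather than spinning it, push only on its spokes - not on the rim, the drum or, above all, the valve stem - and leave the glassware and other things round the mixer where they are, neither moved nor picked up.

Things in the scene. Friction and masses are not known exactly. Their poses are not given: they have to be found in the camera images.
- mixer: Bench drum mixer, fixed: grey base plate 200 x 150 x 12 mm, two grey bearing pedestals 191 mm high, horizontal drum 117 mm wide, top at 219 mm, spoked wheel at its front end. Origin on the bench under the axle; +x from wheel to drum (away from the robot at yaw 0), +y left, +z up. The axle lies along x at 160 mm height, the wheel's plane at x = -72 mm; pedestals and drum are behind x = -45 mm.
- hub (a point): Centre of the wheel on the axle, 160 mm above the bench. It turns with the wheel: its x axis is the axle (the mixer's x), its +z points along the valve stem. Hub 44 mm wide, round steel rim of 72 mm outside radius and 12 mm thickness, five spokes that go on through the rim.
- wheel (a joint): Wheel angle, rad. 0 or 2 pi: valve stem straight up; grows clockwise seen from the robot: the stem's direction in the mixer's frame is (0, -sin q, cos q). Starts between 1.9 and 4.4 (stem below the axle), turns without stops either way. Friction about 0.14 N m (1 to 2 N at a spoke's grip); balanced, stays where it is left, hardly coasts.
- stem_tip (a point): Outer end of the valve stem, 105 mm from the wheel's centre; axes as point hub. The stem is a short brass valve standing radially on the rim, midway between two spokes: neck 10 mm, cap 15 mm wide, from the rim to 105 mm radius (25 mm shorter than the spokes).
- spoke_end (a point): Outer end, at 130 mm radius, of the spoke next to the valve stem on its clockwise side (seen from the robot). The five spokes stand at 36, 108, 180, 252 and 324 degrees from the stem; outside the rim each is a black plastic grip 17 mm thick with a round end, from 80 to 130 mm radius.
- beaker: Loose glass beaker, 74 mm wide, 93 mm high, a bystander. Origin under its centre.
- serum_bottle: Loose serum bottle with a foam tablet on its neck, 52 mm wide, 123 mm high, a bystander. Origin under its centre.
- stopper: Loose rubber stopper, 27 mm wide, 30 mm high, a bystander. Origin under its centre.
- petri: Loose petri dish, 58 mm wide, 15 mm high, a bystander. Origin under its centre.
- timer: Loose white bench timer lying flat, 64 x 70 x 20 mm, a bystander. Origin under its centre.

How it is judged (in metres and radians):
At the end, for the whole second after the job is handed in: The valve stem points straight up within 0.09 rad (5 degrees) and the wheel stands still (under 0.05 rad/s) (angle between hub's own z axis and vertical below 0.09 rad and velocity of joint wheel between -0.05 and 0.05 rad/s); the robot touches nothing.
It fails at once if the valve stem is pushed (over 1 N) (contact force between any of the fingers, the arm and wheel_c32 above 1 N or contact force between any of the fingers, the arm and wheel_c33 above 1 N or contact force between any of the fingers, the arm and wheel_c34 above 1 N).
It fails at once if the rim, hub or drum is pushed instead of the spokes (over 5 N) (contact force between the fingers and wheel_c0 above 5 N or contact force between the fingers and wheel_c1 above 5 N or contact force between the fingers and wheel_c2 above 5 N or contact force between the fingers and wheel_c3 above 5 N or contact force between the fingers and wheel_c4 above 5 N or contact force between the fingers and wheel_c5 above 5 N or contact force between the fingers and wheel_c6 above 5 N or contact force between the fingers and wheel_c7 above 5 N or contact force between the fingers and wheel_c8 above 5 N or contact force between the fingers and wheel_c9 above 5 N or contact force between the fingers and wheel_c10 above 5 N or contact force between the fingers and wheel_c11 above 5 N or contact force between the fingers and wheel_c12 above 5 N or contact force between the fingers and wheel_c13 above 5 N or contact force between the fingers and wheel_c14 above 5 N or contact force between the fingers and wheel_c15 above 5 N or contact force between the fingers and wheel_c16 above 5 N or contact force between the fingers and wheel_c17 above 5 N or contact force between the fingers and wheel_c18 above 5 N or contact force between the fingers and wheel_c19 above 5 N or contact force between the fingers and wheel_c20 above 5 N or contact force between the fingers and wheel_c31 above 5 N).
It fails at once if the wheel is spun (over 4 rad/s) (velocity of joint wheel above 4 rad/s or velocity of joint wheel below -4 rad/s).
It fails at once if the mixer is forced (over 40 N) (contact force between any of the fingers, the arm and mixer above 40 N).
It fails at once if a bystander (beaker, bottle, stopper, dish, timer) is moved by more than 15 mm, tipped or lifted (distance of any of beaker, serum_bottle, stopper, petri, timer from where it was at the start of the episode above 0.015 m or angle between any of beaker, serum_bottle, stopper, petri, timer's own z axis and vertical above 0.35 rad).
It also fails if it takes over 54 s, if anything falls off the work surface, if the arm or the gripper's body presses on something with over 40 N, if the wrist force passes 120 N, or if a joint passes its speed limit or range.

## Working session

There is one attempt and no reset: what is moved stays moved. The work goes in short steps, Python scripts to look and compute and a shell command to move; the robot and the scene stay as the last step left them, time stands still between calls to the robot, and variables do not carry over. Pictures are saved under pics/ and viewed, at most 10 in all, crops included, and the job is handed in when it is done.

```bash
ls; mkdir -p pics; python3 - <<'E'
from plant import *
import cv2
print(get_obs())
for n in("scene","top"):
    s=snapshot(n);cv2.imwrite(f"pics/{n}0.png",s["color"][:,:,::-1]);print(n,s["fx"],s["cx"],s["cy"],s["R"],s["t"])
E
```

```text
pics
{'clock': 0.0, 'joint_pos': array([ 9.37994136e+01,  2.05911939e+01,  6.32706213e-01, -2.18202658e-02,
       -7.01366451e+01, -1.65066226e+01]), 'qvel': array([-0.05551225,  0.10864924,  0.0231671 , -0.0333749 , -0.08982742,
        0.01280637]), 'tau': array([ 3.05624730e-03, -5.82729042e+01,  2.93053901e+01,  6.99692041e+00,
        7.10288499e-03, -1.56107162e-04]), 'tool_pos': array([0.14843565, 0.6582634 , 0.40371171]), 'orientation': array([ 1.79902959e+02, -7.36559677e-03, -1.27146339e+01]), 'force': array([-0.62091997, -0.58058796, -0.15917678]), 'moment': array([ 0.02843662, -0.02398876, -0.01127485]), 'gripper_force': 0.0, 'opening': 0.08756117355211888}
scene 402.99638652126504 280.80297259297214 212.1441568566241 [[-0.7460231  -0.66573817  0.0155633 ]
 [-0.3992461   0.42844401 -0.81057898]
 [ 0.53296537 -0.61092423 -0.5854225 ]] [0.30493696 0.43963899 0.57379243]
top 503.5086330170321 288.9338768490783 211.78427601864257 [[-0.00953672 -0.99994829 -0.00353084]
 [-0.98416002  0.01001113 -0.1769995 ]
 [ 0.17702569  0.00178692 -0.98420461]] [-0.13911389  0.59785254  1.03629926]
```

View pics/scene0.png

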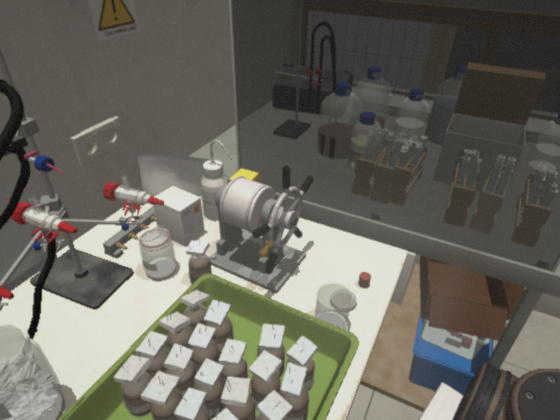

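View pics/top0.png

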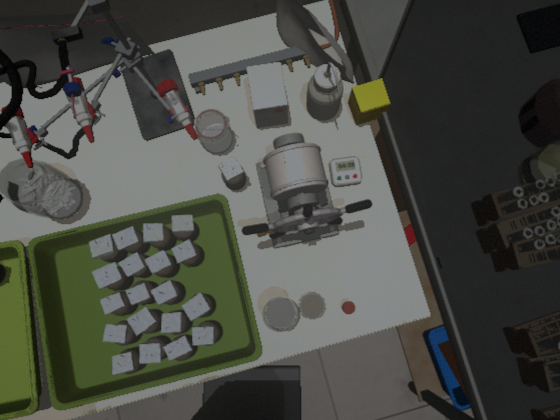

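```bash
cat > h.py <<'E'
from plant import *
import numpy as np, cv2
from scipy.spatial.transform import Rotation as Ro
def ray(s,px):
    d=s["R"].T@np.array([(px[0]-s["cx"])/s["fx"],(px[1]-s["cy"])/s["fy"],1]); return -s["R"].T@s["t"],d
def onplane(s,px,z):
    o,d=ray(s,px); return o+d*(z-o[2])/d[2]
def proj(s,X):
    c=s["R"]@np.asarray(X,float)+s["t"]; return np.array([s["cx"]+s["fx"]*c[0]/c[2],s["cy"]+s["fy"]*c[1]/c[2]])
def crop(s,x0,y0,x1,y1,k,name):
    cv2.imwrite(name,cv2.resize(s["color"][y0:y1,x0:x1,::-1],None,fx=k,fy=k,interpolation=cv2.INTER_CUBIC))
E
python3 - <<'E'
from h import *
t=snapshot("top");s=snapshot("scene")
a=cv2.resize(s["color"][150:290,200:330],None,fx=4,fy=4,interpolation=cv2.INTER_CUBIC)
b=cv2.resize(t["color"][190:260,235:380],None,fx=4,fy=4,interpolation=cv2.INTER_CUBIC)[:, :]
b2=np.zeros((560,280,3),np.uint8); r=cv2.rotate(b,cv2.ROTATE_90_CLOCKWISE); b2[:min(560,r.shape[0]),:]=r[:560]
cv2.imwrite("pics/c1.png",np.hstack([a,b2])[:,:,::-1])
for n,p,z in[("beaker",(280,315),.0),("petri",(312,305),.015),("stopper",(348,307),.02),("timer",(346,172),.02),("bottle",(232,172),.12),("gripR",(355,207),.16),("gripL",(258,230),.16)]: print(n,onplane(t,p,z).round(3))
print("cams",-s["R"].T@s["t"],-t["R"].T@t["t"])
E
```

```text
beaker [ 0.377 -0.123  0.   ]
petri [ 0.397 -0.193  0.015]
stopper [ 0.393 -0.27   0.02 ]
timer [ 0.693 -0.275  0.02 ]
bottle [ 0.669 -0.029  0.12 ]
gripR [ 0.585 -0.274  0.16 ]
gripL [ 0.542 -0.085  0.16 ]
cams [0.09720268 0.36519119 0.6875273 ] [ 0.40360428 -0.14694366  1.12525892]
```

View pics/c1.png

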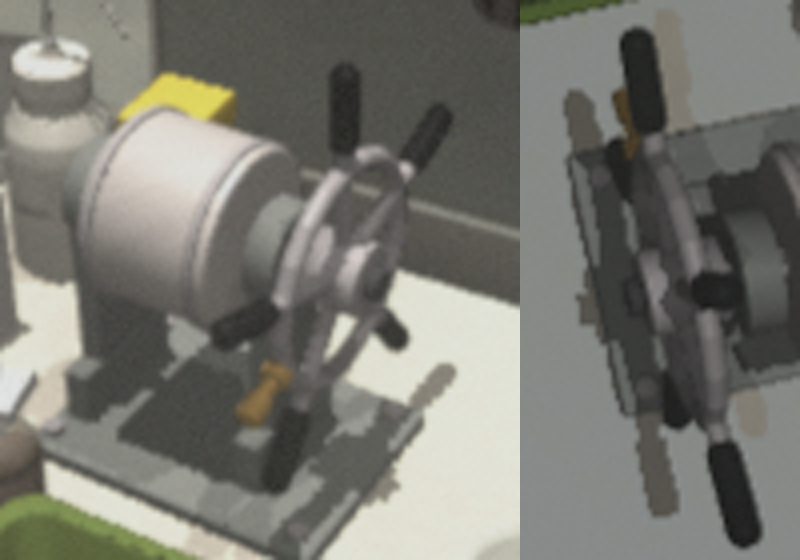

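```bash
cat >> h.py <<'E'
from scipy.optimize import least_squares
def frame(yaw): 
    return np.array([np.cos(yaw),np.sin(yaw),0]),np.array([-np.sin(yaw),np.cos(yaw),0])
def wp(hub,yaw,a,r):
    ex,ey=frame(yaw); return np.array(hub)+r*(-np.sin(a)*ey+np.cos(a)*np.array([0,0,1]))
E
python3 - <<'E'
from h import *
t=snapshot("top");s=snapshot("scene")
S=[(345,80,108),(440,118,180),(397,340,252),(277,478,-36),(223,332,36)]
obs=[(s,200+x/4,150+y/4,k,.1215) for x,y,k in S]+[(s,200+245/4,150+413/4,0,.1)]
obs+=[(t,235+45/4,190+160/4,36,.1215),(t,235+535/4,190+60/4,180,.1215)]
def f(p):
    return np.concatenate([proj(c,wp(p[:3],p[3],p[4]+np.radians(k),r))-(u,v) for c,u,v,k,r in obs])
r=least_squares(f,[.56,-.18,.16,.2,4.2],loss="soft_l1");p=r.x
print(p,np.degrees(p[3:]),f(p).reshape(-1,2).round(1))
for k in(36,108,180,252,-36): print(k,np.degrees(p[4])%360+k-360,wp(p[:3],p[3],p[4]+np.radians(k),.13).round(3))
E
```

```text
[ 0.55983771 -0.18027536  0.1559722   0.1922211   4.38580851] [ 11.01345782 251.28831739] [[-0.1  0.2]
 [ 0.2  0.2]
 [-0.2 -0.5]
 [-0.8 -0.2]
 [ 0.   0. ]
 [ 0.8 -0.2]
 [ 0.7 -0. ]
 [-1.2  0.3]]
36 -72.7116826123792 [ 0.536 -0.058  0.195]
108 -0.7116826123792066 [ 0.56  -0.179  0.286]
180 71.2883173876208 [ 0.583 -0.301  0.198]
252 143.2883173876208 [ 0.575 -0.257  0.052]
-36 -144.7116826123792 [ 0.545 -0.107  0.05 ]
```

```bash
python3 -m handwheel '[[-1,0,0,-0.3,0,0,1],[-1,0,0,-0.3,0,0,1],[-1,0,0,-0.3,0,0,1],[-1,0,0,-0.3,0,0,1],[-1,0,0,-0.3,0,0,1]]'; python3 -m handwheel '[[-1,0,0,-0.3,0,0,1],[-1,0,0,-0.3,0,0,1],[-1,0,0,-0.3,0,0,1],[-1,0,0,-0.3,0,0,1],[-1,0,0,-0.3,0,0,1]]'
cat >> h.py <<'E'
# plan: shift in tool axes (in row units) from the present tool pose to a tip target
HUB=np.array([.560,-.180,.156]);YAW=np.radians(11)
def shift(tip,yaw_turn=0):
    o=get_obs();R=Ro.from_euler("xyz",o["orientation"],degrees=True).as_matrix()
    d=R.T@(np.asarray(tip)-(o["tool_pos"]+R[:,2]*.178));return (d/.025).round(2)
def wheelpos():
    "fingertip in wheel coords: along axle, right(clockwise-side), up, + force in the same"
    o=get_obs();R=Ro.from_euler("xyz",o["orientation"],degrees=True).as_matrix()
    d=o["tool_pos"]+R[:,2]*.178-HUB;ex,ey=frame(YAW)
    return np.round([d@ex,-d@ey,d[2]],4),np.round([o["force"]@ex,-o["force"]@ey,o["force"][2]],2),o["orientation"].round(1),o["clock"]
E
python3 -c "
from h import *
o=get_obs();print(o['orientation'],o['joint_pos'].round(1))
for p in ([.40,.40,.31],[.45,.05,.31],wp(HUB+[0,0,0],YAW,np.radians(-25),.12)+[0,0,.06]):print(p,shift(p))"
```

```text
clock: 0.92
tool_pos: [0.1485, 0.6584, 0.4423]
orientation: [180.0, -0.0, -42.9]
force: [-0.6, 0.1, 0.8]
opening: 0.0431
gripper_force: 0.0
clock: 1.55
tool_pos: [0.1485, 0.6584, 0.4798]
orientation: [180.0, -0.0, -72.9]
force: [0.2, 0.2, 0.9]
opening: 0.0003
gripper_force: 0.0
[ 1.79994392e+02 -9.07951888e-03 -7.29079563e+01] [ 93.8  18.6   7.6  -0.  -78.9 -76.7]
[0.4, 0.4, 0.31] [12.84 -6.58 -0.33]
[0.45, 0.05, 0.31] [26.8  -4.38 -0.32]
[ 0.55032328 -0.13021757  0.32475693] [34.87 -6.09 -0.91]
```

```bash
R='[-1,0.92,-0.47,0,0,0,0]'; python3 -m handwheel '[[-1,0.92,-0.47,0,0,0,1],[-1,0.92,-0.47,-0.1,0,0,0],[-1,0.92,-0.47,-0.1,0,0,0],[-1,0.92,-0.47,-0.1,0,0,0],[-1,0.92,-0.47,-0.1,0,0,0]]' | head -2;python3 -m handwheel '[[-1,0.92,-0.47,0,0,0,0],[-1,0.92,-0.47,0,0,0,0],[-1,0.92,-0.47,0,0,0,0],[-1,0.92,-0.47,0,0,0,0],[-1,0.92,-0.47,0,0,0,0]]'|head -2;python3 -m handwheel '[[-1,0.92,-0.3,0,0,0,0],[-1,0.92,-0.3,0,0,0,0],[-1,0.92,-0.3,0,0,0,0],[-1,0.92,-0.2,0,0,0,0],[-1,0.92,0,0,0,0,0]]'
python3 -c "
from h import *
o=get_obs();print(o['orientation'],o['joint_pos'].round(1))
ex,ey=frame(YAW)
p=HUB-.006*ex+.034*ey+[0,0,.15];print(p,shift(p))"
```

```text
clock: 2.17
tool_pos: [0.2318, 0.5574, 0.4901]
clock: 2.8
tool_pos: [0.3118, 0.4563, 0.4896]
clock: 3.42
tool_pos: [0.3608, 0.3489, 0.4896]
orientation: [180.0, -0.0, -78.7]
force: [0.3, -0.2, 0.1]
opening: 0.0002
gripper_force: 0.0
[ 1.79996070e+02 -5.23601554e-03 -7.87247474e+01] [ 66.5   1.3 -12.5  -0.  -76.2 -55.2]
[ 0.54762273 -0.14776953  0.306     ] [20.94 -3.45  0.23]
```

```bash
python3 -m handwheel '[[-1,1,-0.2,0,0,0,0],[-1,1,-0.2,0,0,0,0],[-1,1,-0.2,0,0,0,0],[-1,1,-0.2,0,0,0,0],[-1,1,-0.2,0,0,0,0]]' | head -2;python3 -m handwheel '[[-1,1,-0.2,0,0,0,0],[-1,1,-0.2,0,0,0,0],[-1,1,-0.2,0,0,0,0],[-1,1,-0.2,0,0,0,0],[-1,1,-0.2,0,0,0,0]]'|head -2;python3 -m handwheel '[[-1,1,-0.2,0,0,0,0],[-1,1,-0.2,0,0,0,0],[-1,1,-0.2,0,0,0,0],[-1,1,-0.2,0,0,0,0],[-1,1,-0.2,0,0,0,0]]'
python3 -m handwheel '[[-1,1,-0.1,0,0,0,0],[-1,1,-0.1,0,0,0,0],[-1,1,-0.1,0,0,0,0],[-1,0.9,-0.1,0,0,0,0],[-1,0.5,0,0,0,0,0]]' 
python3 -c "
from h import *
o=get_obs();print(o['orientation'],o['joint_pos'].round(1))
ex,ey=frame(YAW)
p=HUB-.006*ex+.034*ey+[0,0,.15];print(p,shift(p),wheelpos())
s=snapshot('scene');crop(s,180,100,340,300,3,'pics/c2.png')"
```

```text
clock: 4.05
tool_pos: [0.4093, 0.231, 0.4898]
clock: 4.68
tool_pos: [0.4581, 0.1135, 0.4898]
clock: 5.3
tool_pos: [0.5069, -0.0042, 0.4898]
orientation: [-180.0, 0.0, -78.7]
force: [-0.2, 0.9, 0.8]
opening: 0.0004
gripper_force: 0.0
clock: 5.92
tool_pos: [0.5383, -0.1099, 0.4895]
orientation: [180.0, 0.0, -78.8]
force: [0.1, -0.0, 0.1]
opening: 0.0002
gripper_force: 0.0
[ 1.79986142e+02  3.59592982e-03 -7.87559296e+01] [  8.9   6.1  -7.3  -0.  -76.6   2.4]
[ 0.54762273 -0.14776953  0.306     ] [ 1.56 -0.07  0.22] (array([-0.008 , -0.0729,  0.1555]), array([0.07, 0.04, 0.1 ]), array([180. ,   0. , -78.8]), 5.925)
```

View pics/c2.png

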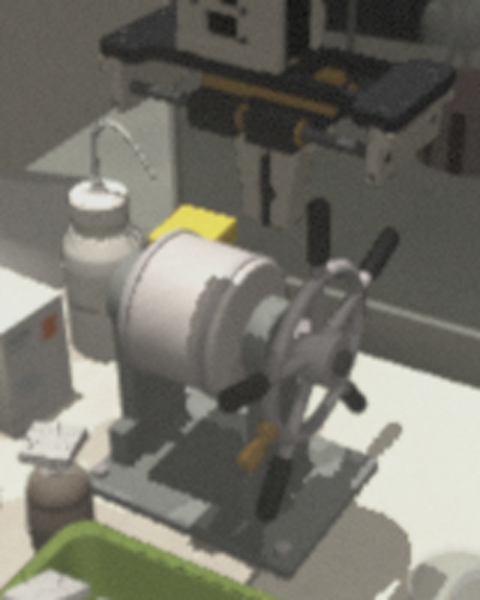

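```bash
python3 -m handwheel '[[-1,0.5,0,0.2,0,0,0],[-1,0.5,0,0.5,0,0,0],[-1,0,0,0.6,0,0,0],[-1,0,0,0.6,0,0,0],[-1,0,0,0.3,0,0,0]]'
python3 -m handwheel '[[-1,0.3,0,0,0,0,0],[-1,0.3,0,0,0,0,0],[-1,0.3,0,0,0,0,0],[-1,0.3,0,0,0,0,0]]'
python3 -c "
from h import *
print(wheelpos())"
```

```text
clock: 6.6
tool_pos: [0.5432, -0.1329, 0.433]
orientation: [179.9, 0.0, -78.7]
force: [-0.1, 0.9, 1.1]
opening: 0.0007
gripper_force: 0.0
clock: 7.1
tool_pos: [0.5495, -0.1632, 0.435]
orientation: [-180.0, 0.0, -78.7]
force: [0.1, 1.8, 2.0]
opening: 0.0003
gripper_force: 0.9
(array([-0.0069, -0.0185,  0.101 ]), array([ 0.39, -1.72,  1.98]), array([-180. ,    0. ,  -78.7]), 7.1)
```

Contact starts as predicted. Push along the arc.

```bash
python3 -m handwheel '[[-1,0.35,0,0,0,0,0],[-1,0.35,0,0,0,0,0],[-1,0.35,0,0.06,0,0,0],[-1,0.35,0,0.06,0,0,0],[-1,0.33,0,0.12,0,0,0]]' 
python3 -c "
from h import *
print(wheelpos())"
python3 -m handwheel '[[-1,0.33,0,0.12,0,0,0],[-1,0.3,0,0.17,0,0,0],[-1,0.3,0,0.17,0,0,0],[-1,0.27,0,0.22,0,0,0],[-1,0.27,0,0.22,0,0,0]]' 
python3 -c "
from h import *
print(wheelpos())
s=snapshot('scene');crop(s,180,100,340,300,3,'pics/c3.png')"
```

```text
clock: 7.72
tool_pos: [0.558, -0.2056, 0.4285]
orientation: [-180.0, -0.0, -78.7]
force: [0.1, 2.2, 1.6]
opening: 0.0006
gripper_force: 0.9
(array([-0.0068,  0.0248,  0.0945]), array([ 0.47, -2.15,  1.61]), array([-180. ,   -0. ,  -78.7]), 7.725)
clock: 8.35
tool_pos: [0.565, -0.2414, 0.4056]
orientation: [180.0, 0.0, -78.7]
force: [-0.3, 1.6, -0.0]
opening: 0.0007
gripper_force: 0.8
(array([-0.0069,  0.0612,  0.0716]), array([ 0.04, -1.57, -0.  ]), array([180. ,   0. , -78.7]), 8.35)
```

View pics/c3.png

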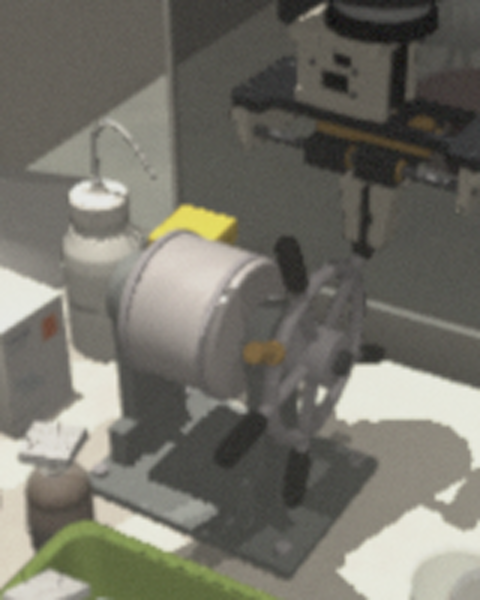

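```bash
python3 -m handwheel '[[-1,0.17,0,0.18,0,0,0],[-1,0.17,0,0.18,0,0,0],[-1,0.15,0,0.18,0,0,0],[-1,0,0,0,0,0,0]]' 
python3 -c "
from h import *
print(wheelpos())"
python3 -m handwheel '[[-1,-0.2,0,-0.4,0,0,0],[-1,-0.1,0,-1,0,0,0],[-1,0,0,-1,0,0,0],[-1,0,0,-1,0,0,0],[-1,0,0,-1,0,0,0]]' 
python3 -c "
from h import *
print(wheelpos())"
```

```text
clock: 8.9
tool_pos: [0.5675, -0.2534, 0.3923]
orientation: [180.0, -0.0, -78.7]
force: [0.1, 0.5, 0.4]
opening: 0.0008
gripper_force: 0.0
(array([-0.0068,  0.0735,  0.0583]), array([ 0.17, -0.49,  0.41]), array([180. ,  -0. , -78.7]), 8.9)
clock: 9.52
tool_pos: [0.5657, -0.2454, 0.5048]
orientation: [-179.9, -0.0, -78.7]
force: [1.1, -0.0, 0.3]
opening: 0.0005
gripper_force: 0.0
(array([-0.0066,  0.0654,  0.1708]), array([1.03, 0.24, 0.32]), array([-179.9,   -0. ,  -78.7]), 9.525)
```

```bash
python3 -m handwheel '[[-1,-0.99,0,0,0,0,0],[-1,-0.99,0,0,0,0,0],[-1,-0.99,0,0,0,0,0],[-1,-0.99,0,0,0,0,0],[-1,-0.99,0,0,0,0,0]]' 
python3 -c "
from h import *
print(wheelpos())
s=snapshot('scene');crop(s,200,150,330,290,4,'pics/c4.png')
for k in(-10,-12,-14):print(k,(proj(s,wp(HUB,YAW,np.radians(k),.1215))-[200,150])*4)
for k in(-46,-48,-50):print(k,(proj(s,wp(HUB,YAW,np.radians(k),.1))-[200,150])*4)"
```

```text
clock: 10.15
tool_pos: [0.5413, -0.1234, 0.5039]
orientation: [-179.9, -0.0, -78.7]
force: [0.2, -0.3, -0.2]
opening: 0.0006
gripper_force: 0.0
(array([-0.0073, -0.059 ,  0.1699]), array([ 0.17,  0.37, -0.15]), array([-179.9,   -0. ,  -78.7]), 10.15)
-10 [324.21668307 100.55139215]
-12 [319.92588602 105.56484269]
-14 [315.63701178 110.83258424]
-46 [270.27577082 232.2843567 ]
-48 [267.73098147 238.83629644]
-50 [265.28390037 245.43410196]
```

View pics/c4.png

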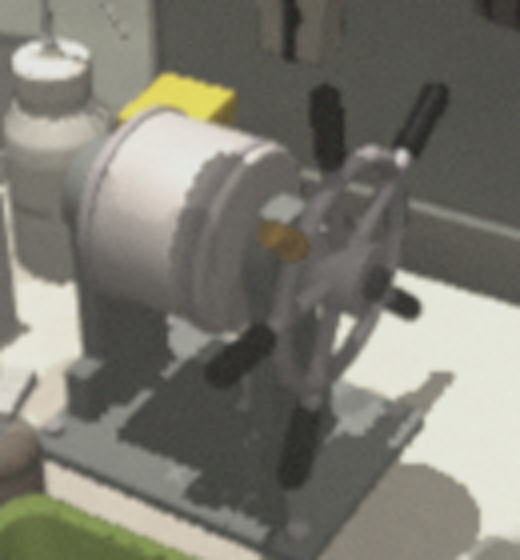

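```bash
python3 -m handwheel '[[-1,0,0,0.6,0,0,0],[-1,0,0,0.6,0,0,0],[-1,0,0,0.6,0,0,0],[-1,0,0,0.6,0,0,0],[-1,0.2,0,0.4,0,0,0]]' 
python3 -m handwheel '[[-1,0.35,0,0,0,0,0],[-1,0.35,0,0,0,0,0],[-1,0.35,0,0,0,0,0],[-1,0.35,0,0,0,0,0]]'
python3 -c "
from h import *
print(wheelpos())"
```

```text
clock: 10.82
tool_pos: [0.5426, -0.1295, 0.4312]
orientation: [179.9, 0.0, -78.7]
force: [-0.5, 0.4, 0.3]
opening: 0.0003
gripper_force: 0.0
clock: 11.32
tool_pos: [0.5498, -0.1642, 0.4332]
orientation: [-179.9, -0.0, -78.7]
force: [0.0, 2.1, 1.2]
opening: 0.0007
gripper_force: 0.9
(array([-0.0068, -0.0174,  0.0992]), array([ 0.42, -2.1 ,  1.17]), array([-179.9,   -0. ,  -78.7]), 11.325)
```

```bash
python3 -m handwheel '[[-1,0.35,0,0,0,0,0],[-1,0.35,0,0,0,0,0],[-1,0.35,0,0.05,0,0,0],[-1,0.35,0,0.06,0,0,0],[-1,0.33,0,0.1,0,0,0]]' 
python3 -m handwheel '[[-1,0.3,0,0.12,0,0,0],[-1,0.2,0,0.1,0,0,0],[-1,0,0,0,0,0,0]]'
cat > q.py <<'E'
from h import *
print(wheelpos())
s=snapshot('scene');im=s["color"];cv2.imwrite('pics/q.png',cv2.resize(im[150:290,200:330,::-1],None,fx=4,fy=4,interpolation=cv2.INTER_CUBIC))
# stem angle: brass-coloured pixels intersected with the wheel plane
h=cv2.cvtColor(im,cv2.COLOR_RGB2HSV);m=cv2.inRange(h,(10,110,60),(22,255,255));ex,ey=frame(YAW);P=[]
for v,u in np.argwhere(m):
    o,d=ray(s,(u,v));X=o+d*((HUB-o)@ex)/(d@ex)-HUB
    if .07<np.linalg.norm(X)<.125:P.append([-X@ey,X[2]])
P=np.array(P);c=P.mean(0);print(len(P),c,"stem deg",np.degrees(np.arctan2(*c)))
E
python3 q.py
```

```text
clock: 11.95
tool_pos: [0.558, -0.2065, 0.427]
orientation: [180.0, 0.0, -78.7]
force: [0.2, 2.3, -0.6]
opening: 0.0004
gripper_force: 0.8
clock: 12.32
tool_pos: [0.5605, -0.2188, 0.4216]
orientation: [180.0, -0.0, -78.7]
force: [-0.3, 0.0, 0.9]
opening: 0.0004
gripper_force: 0.0
(array([-0.007 ,  0.0382,  0.0876]), array([-0.34, -0.09,  0.89]), array([180. ,  -0. , -78.7]), 12.325)
41 [-0.00217872  0.09119902] stem deg -1.3685207960664258
```

View pics/q.png

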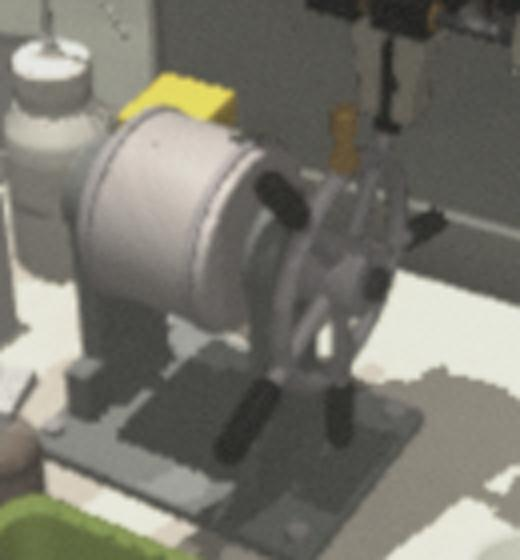

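```bash
python3 -m handwheel '[[-1,0.1,0,0.04,0,0,0],[-1,0,0,0,0,0,0]]' | head -4
python3 -m handwheel '[[-1,-0.1,0,-0.1,0,0,0],[-1,-0.1,0,-0.3,0,0,0],[-1,0,0,-1,0,0,0],[-1,0,0,-1,0,0,0],[-1,0,0,-1,0,0,0]]'
python3 -m handwheel '[[-1,0,0,-1,0,0,0],[-1,0,0,-1,0,0,0],[-1,0,0,-1,0,0,0],[-1,0,0,0,0,0,0]]'|head -2
python3 q.py
```

```text
clock: 12.62
tool_pos: [0.561, -0.2207, 0.421]
orientation: [-180.0, -0.0, -78.7]
force: [0.3, -0.3, -0.1]
clock: 13.25
tool_pos: [0.5599, -0.2156, 0.5075]
orientation: [-180.0, -0.0, -78.7]
force: [0.1, -0.5, 0.3]
opening: 0.0002
gripper_force: 0.0
clock: 13.75
tool_pos: [0.5598, -0.2158, 0.5839]
(array([-0.0063,  0.0354,  0.2499]), array([-0.49, -0.67, -0.78]), array([-1.798e+02, -1.000e-01, -7.870e+01]), 13.75)
46 [0.00015511 0.09229463] stem deg 0.09629046396211577
```

View pics/q.png

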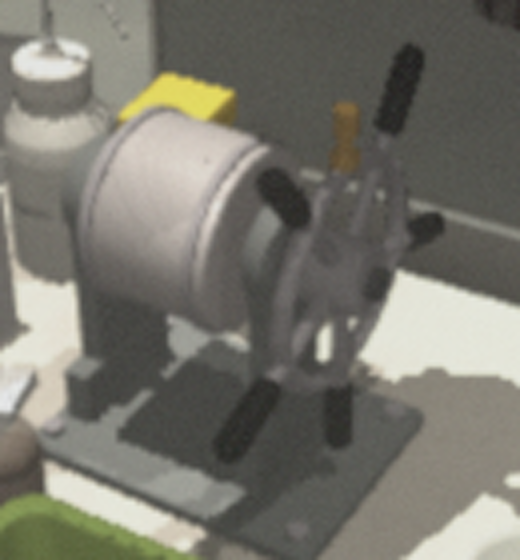

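```bash
python3 - <<'E'
from h import *
s=snapshot("scene")
S=[(408,58,36),(430,224,108),(339,437,180),(230,448,252),(270,184,324)]
f=lambda q:np.concatenate([proj(s,wp(HUB,YAW,q[0]+np.radians(k),.1215))-(200+x/4,150+y/4) for x,y,k in S])
r=least_squares(f,[0.]);a=np.degrees(r.x[0]);print(a,r.fun.round(1))
if abs(a)<2.5: print(close_job())
E
```

```text
-0.5540628559411435 [ 0.3  0.7  0.9 -0.2 -0.5 -0.9 -0.9 -1.  -0.1  0.4]
the job is handed in; nothing more can be done
None
```

The valve stem now points straight up, within about 1° by two camera measurements (limit 5°). The wheel is standing still, the arm is raised clear of it, and the job was handed in at about 14 s of the 54 s allowed.

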